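Tally two cells on the desk counters

ROBOT

A 7-joint arm with a two-finger parallel gripper is mounted at the origin on the work surface. World frame = base frame: x ahead of the robot, y to its left, z up, the work surface at z = 0. Lengths are in mm, angles in degrees, forces in N, time in s.
With the tool pointing down it reaches from about 425 to 925 mm from the base axis. Payload 6.8 kg.
Tool frame: the origin (TCP) lies midway between the tips of the shut fingers; the grasp point (between the pads) lies hold_point_z behind it (hold_point_z is the distance from the TCP to the grasp point, in mm); z points along the fingers, y is the direction in which the jaws open and shut (so a half turn about z gives the same grasp; the last joint's range is limited). The gripper opens to 88 mm and grips with 3 to 60 N. Pads are 20 mm wide; open, the fingers measure 115 mm over their backs; the gripper's body (75 mm by 178 mm) begins 61 mm behind the grasp point.
Start: joints at [-83.314, 27.33, 1.283, 89.118, -0.659, 63.558, -4.761], TCP at [150.46, 658.035, 202.164] pointing down, gripper open.
Joint ranges: [-169.35, 169.35], [-19.33, 120.38], [-80.79, 83.38], [13.8, 139.57], [-78.32, 258.32], [9.67, 109.79], [-169.56, 169.56]. Speed limits (degrees/s): [136.94, 136.94, 180, 180, 180, 180, 180].

INTERFACE

Orientations are given as a 3x3 rotation matrix whose columns are the frame's x, y, z axes.
In Python, from rig import * gives the robot as it stands. The module is installed in compiled form; this text tells all that it offers. Calls block until the motion is done:
- move_to(position, orientation): joint-space move of the TCP to a pose.
- move_straight(position, orientation=None, max_speed=150, f_stop=None): straight line of the TCP; orientation=None keeps the orientation; max_speed is the mean speed in mm/s. With f_stop (N) it stops when the force on the tool has changed by that much, and returns True; else False.
- goto_joints(angles): joint-space move.
- gripper_open() and grab(force=None): open the fingers fully, or close them until they stop; force is the grip in N (None keeps the last).
- dwell(seconds).
- ik(position, orientation): joint angles nearest the present ones, or None.
- get_image(name): name is "scene" or "side" or "wrist"; returns a dict with "image" (400x640x3 uint8, red, green, blue), "depth" (400x640 float32, mm along the optical axis (not along the pixel's ray), 0 where there is no reading), "camera_matrix" (3x3 intrinsics, pixels), "rvec" (rotation vector, rad) and "tvec" (3), from world to camera coordinates, as OpenCV has them; the wrist camera has in their place "tool_from_camera" (4x4, takes a point from camera to tool coordinates, whose origin is the TCP and whose axes are the flange's). Camera axes: x right, y down, z forward; pixel columns grow to the right and rows downward; lengths in mm; the calibration is good to about 2 mm. The wrist camera is an equidistant fisheye: a pixel r from the principal point sees the ray r / f radians off the axis. A picture is of the moment at which its call begins: read the wrist's pose just before it.
A pose or a line that the arm cannot do raises IKError and nothing moves.
- close_job(): hands the job in, once; it reports no verdict.
Readings, each from a call of its own:
- get_clock(): time.
- get_q(): joint angles.
- get_joint_velocities(): joint speeds.
- get_effort(): joint torques, N m.
- get_position(): TCP position.
- get_tcp_rot(): TCP orientation.
- get_wrist_force(): force on the tool from outside, world axes, zero at the start.
- get_moment(): the same for the moment, N m.
- get_gripper_width(): opening from 0.0 (shut) to 1.0 (fully open).
Only numpy, scipy, OpenCV 4.12 (cv2) and the standard library are available. Lean on these libraries where they do the work, as an engineer would, in place of code of your own. Each camera call takes 0.05 s, during which the arm holds its last target.

TASK

Log two cells on the tally counters standing on the bench: with the fingertips gently press the large round key all the way down and let it spring back up, then do the same with the long bar key, and withdraw. Do not press the other two counters' keys (the small round stud and the cross), leave every counter standing where it is without lifting it, and do not disturb anything else on the bench.

Things in the scene. Friction and masses are not known exactly. Their poses are not given: they have to be found in the camera images.
- counter_disc: Loose desk tally counter with a key that is a large round flat disc, 40 mm across. Grey box 80 mm (x) by 50 mm (y), top 36 mm above the bench, about 0.2 to 0.4 kg, on rubber feet; dark count window on top at its -x end, white key on top towards its +x end. Origin: centre of its underside; z up, x along its length. All four counters are alike but for the key; their places are mixed.
- key_disc_top (a point): Centre of the top face of the key of counter_disc (a large round flat disc, 40 mm across); 48 mm above the bench at rest, 12 mm above the housing, moves with the key. It lies 14 mm from the counter's centre towards the counter's +x.
- key_disc (a joint): Travel of the key of counter_disc, m: 0 up at rest, 0.006 fully down (a stop). Spring return: about 1 N starts it, about 3.6 N holds it fully down.
- counter_bar: Loose desk tally counter with a key that is one long narrow bar, 14 mm by 48 mm, lying across the counter (along the counter's y). Grey box 80 mm (x) by 50 mm (y), top 36 mm above the bench, about 0.2 to 0.4 kg, on rubber feet; dark count window on top at its -x end, white key on top towards its +x end. Origin: centre of its underside; z up, x along its length. All four counters are alike but for the key; their places are mixed.
- key_bar_top (a point): Centre of the top face of the key of counter_bar (one long narrow bar, 14 mm by 48 mm, lying across the counter (along the counter's y)); 48 mm above the bench at rest, 12 mm above the housing, moves with the key. It lies 14 mm from the counter's centre towards the counter's +x.
- key_bar (a joint): Travel of the key of counter_bar, m: 0 up at rest, 0.006 fully down (a stop). Spring return: about 1 N starts it, about 3.6 N holds it fully down.
- counter_stud: Loose desk tally counter with a key that is a small round stud, 14 mm across. Grey box 80 mm (x) by 50 mm (y), top 36 mm above the bench, about 0.2 to 0.4 kg, on rubber feet; dark count window on top at its -x end, white key on top towards its +x end. Origin: centre of its underside; z up, x along its length. All four counters are alike but for the key; their places are mixed.
- key_stud_top (a point): Centre of the top face of the key of counter_stud (a small round stud, 14 mm across); 48 mm above the bench at rest, 12 mm above the housing, moves with the key. It lies 14 mm from the counter's centre towards the counter's +x.
- key_stud (a joint): Travel of the key of counter_stud, m: 0 up at rest, 0.006 fully down (a stop). Spring return: about 1 N starts it, about 3.6 N holds it fully down.
- counter_cross: Loose desk tally counter with a key that is a plus-shaped cross of two bars 36 mm long and 10 mm wide. Grey box 80 mm (x) by 50 mm (y), top 36 mm above the bench, about 0.2 to 0.4 kg, on rubber feet; dark count window on top at its -x end, white key on top towards its +x end. Origin: centre of its underside; z up, x along its length. All four counters are alike but for the key; their places are mixed.
- key_cross_top (a point): Centre of the top face of the key of counter_cross (a plus-shaped cross of two bars 36 mm long and 10 mm wide); 48 mm above the bench at rest, 12 mm above the housing, moves with the key. It lies 14 mm from the counter's centre towards the counter's +x.
- key_cross (a joint): Travel of the key of counter_cross, m: 0 up at rest, 0.006 fully down (a stop). Spring return: about 1 N starts it, about 3.6 N holds it fully down.
- vial: Loose small brown glass vial standing upright, 26 mm diameter, 48 mm high, between the counters. Origin: centre of its underside. To be left alone.
- pot: Loose small white pot with lid, 30 mm diameter, 36 mm high, between the counters. Origin: centre of its underside. To be left alone.
- carton: Loose small cardboard carton, 45 by 26 by 30 mm high, between the counters. Origin: centre of its underside. To be left alone.
- tub_tall: Loose tall black tub with lid, 50 mm diameter, 120 mm high, beyond the counters. Origin: centre of its underside. To be left alone.
- tub_short: Loose shorter black tub with lid, 42 mm diameter, 90 mm high, beyond the counters. Origin: centre of its underside. To be left alone.
- slide_box: Loose flat blue box, 87 by 172 by 35 mm high, beyond the counters. Origin: centre of its underside. To be left alone.

How it is judged (in metres and radians):
On the way, in this order (a step that is already met when the one before it is completed fails the run):
1. the large round key is pressed down (value of joint key_disc above 0.0045 m and contact force between the fingers and counter_disc above 0.5 N), for 0.05 s.
2. the large round key has sprung back up (value of joint key_disc below 0.0015 m), for 0.05 s.
3. the long bar key is pressed down (value of joint key_bar above 0.0045 m and contact force between the fingers and counter_bar above 0.5 N), for 0.05 s.
4. the long bar key has sprung back up (value of joint key_bar below 0.0015 m), for 0.05 s.
At the end, for the whole second after the job is handed in: All four keys are up (within 1.5 mm); every counter, vial, pot, carton, tub and box stands upright (within 0.1 rad), at rest and within 15 mm of where it started (value of joint each of key_disc, key_bar, key_stud, key_cross below 0.0015 m and distance of each of counter_disc, counter_bar, counter_stud, counter_cross, vial, pot, carton, tub_tall, tub_short, slide_box from where it was at the start of the episode below 0.015 m and angle between each of counter_disc, counter_bar, counter_stud, counter_cross, vial, pot, carton, tub_tall, tub_short, slide_box's own z axis and vertical below 0.1 rad and linear speed of each of counter_disc, counter_bar, counter_stud, counter_cross below 0.02 m/s); the robot touches nothing.
It fails at once if a wrong key (small stud or cross) is pressed by more than 2.5 mm (value of joint any of key_stud, key_cross above 0.0025 m).
It fails at once if a counter is lifted (more than 8 mm off the bench) (height (world z) of any of counter_disc, counter_bar, counter_stud, counter_cross above 0.008 m).
It fails at once if a counter is shoved more than 20 mm or tipped by more than 0.25 rad (distance of any of counter_disc, counter_bar, counter_stud, counter_cross from where it was at the start of the episode above 0.02 m or angle between any of counter_disc, counter_bar, counter_stud, counter_cross's own z axis and vertical above 0.25 rad).
It fails at once if a counter is pressed hard (more than 25 N) (contact force between any of the arm, the fingers and counter_disc above 25 N or contact force between any of the arm, the fingers and counter_bar above 25 N or contact force between any of the arm, the fingers and counter_stud above 25 N or contact force between any of the arm, the fingers and counter_cross above 25 N).
It fails at once if something else on the bench is moved more than 20 mm or tipped by more than 0.25 rad (distance of any of vial, pot, carton, tub_tall, tub_short, slide_box from where it was at the start of the episode above 0.02 m or angle between any of vial, pot, carton, tub_tall, tub_short, slide_box's own z axis and vertical above 0.25 rad).
It also fails if it takes over 35 s, if anything falls off the work surface, if the arm or the gripper's body presses on something with over 40 N, if the wrist force passes 120 N, or if a joint passes its speed limit or range.

## Working session

There is one attempt and no reset: what is moved stays moved. The work goes in short steps, each a Python script; the robot and the scene stay as the last script left them, time stands still between calls to the robot, and variables do not carry over. Pictures are saved under pics/ and viewed, and the job is handed in when it is done.

```bash
mkdir -p pics; python3 - <<'E'
from rig import *
import cv2
print(get_clock(),get_position(),get_tcp_rot(),get_gripper_width())
for n in ["scene","side","wrist"]:
    d=get_image(n); cv2.imwrite(f"pics/{n}0.png",d["image"][:,:,::-1])
    print(n,d["camera_matrix"].tolist(),[ (k,d[k]) for k in d if k in("rvec","tvec","tool_from_camera")],(d["depth"]>0).mean())
E
```

```text
0.0 [150.35173116 657.40317266 201.22299976] [[-9.74837010e-01  2.22918639e-01 -2.89468658e-04]
 [ 2.22918802e-01  9.74835464e-01 -1.73960267e-03]
 [-1.05605545e-04 -1.76035707e-03 -9.99998445e-01]] 1.0014434572361126
scene [[442.6277709961769, 0.0, 316.81636443624626], [0.0, 442.6277709961769, 202.01986625665444], [0.0, 0.0, 1.0]] [('rvec', array([ 2.08218528,  1.27281227, -0.50297573])), ('tvec', array([-297.85724735, -326.92152098, 1309.75669909]))] 0.996
side [[414.06299602392306, 0.0, 317.00634510449714], [0.0, 414.06299602392306, 201.89892363350145], [0.0, 0.0, 1.0]] [('rvec', array([ 0.76472779, -2.3840948 ,  1.36239288])), ('tvec', array([487.13070051, 247.31381947, 567.52096363]))] 0.99610546875
wrist [[309.70691628693146, 0.0, 322.62483786972604], [0.0, 309.70691628693146, 204.53095170136095], [0.0, 0.0, 1.0]] [('tool_from_camera', array([[-1.78494737e-04, -9.64963741e-01, -2.62383205e-01,
         7.16365684e+01],
       [ 9.99999637e-01,  4.63092407e-05, -8.50593353e-04,
        -8.74533282e-01],
       [ 8.32942511e-04, -2.62383262e-01,  9.64963383e-01,
        -1.83071555e+02],
       [ 0.00000000e+00,  0.00000000e+00,  0.00000000e+00,
         1.00000000e+00]]))] 0.98084765625
```

View pics/scene0.png

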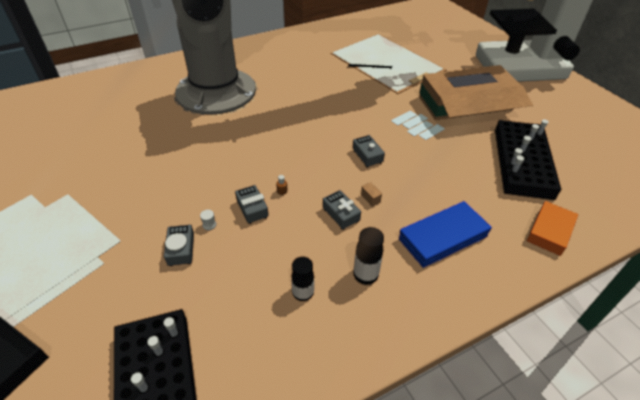

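View pics/side0.png

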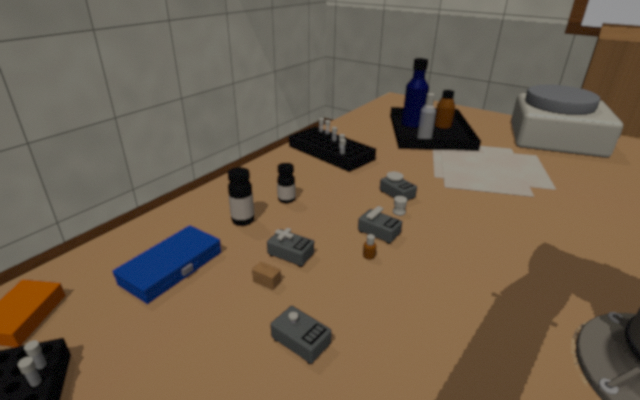

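View pics/wrist0.png

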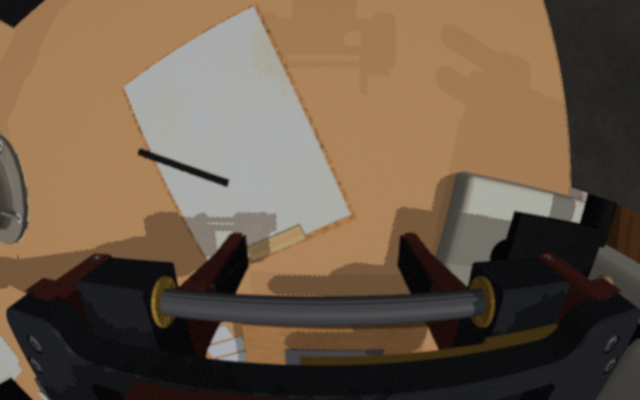

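The scene view shows the disc counter at about (178,244), the bar at (252,200), the cross at (342,208) and the stud at (369,150). The pot is at (207,219) and the vial at (282,185). In the side view the disc is at (395,180) and the bar at (378,217). Next I'll locate the keys and housings by casting rays.

```bash
cat > h.py <<'E'
import numpy as np, cv2
from rig import *
def cam(d):
    R,_=cv2.Rodrigues(np.array(d["rvec"],float)); return np.array(d["camera_matrix"]),R,np.array(d["tvec"],float).ravel()
def cast(d,uv,z):
    K,R,t=cam(d); c=-R.T@t; r=R.T@np.linalg.inv(K)@np.array([uv[0],uv[1],1.]); return c+r*(z-c[2])/r[2]
def proj(d,P): 
    K,R,t=cam(d); p=K@(R@np.array(P,float)+t); return p[:2]/p[2]
def pts(d):
    K,R,t=cam(d); z=d["depth"].astype(float); v,u=np.indices(z.shape)
    X=np.stack([(u-K[0,2])/K[0,0]*z,(v-K[1,2])/K[1,1]*z,z],-1); return (X-t)@R
E
python3 - <<'E'
from h import *
for n in ["scene","side"]:
    d=get_image(n); im=d["image"]; P=pts(d)
    cv2.imwrite(f"pics/{n}_crop.png",cv2.resize(im[120:280,140:400] if n=="scene" else im[150:370,220:480],None,fx=3 if n=="scene" else 2.5,fy=3 if n=="scene" else 2.5,interpolation=2)[:,:,::-1])
    print(n,"tcp",proj(d,get_position()),"base",proj(d,[0,0,0]))
    hsv=cv2.cvtColor(im,cv2.COLOR_RGB2HSV)
    reg=(P[...,0]>350)&(P[...,0]<1000)&(abs(P[...,1])<500)&(P[...,2]>15)&(P[...,2]<150)
    m=(reg&(d["depth"]>0)).astype(np.uint8)
    k,l,s,c=cv2.connectedComponentsWithStats(m)
    for i in range(1,k):
        if s[i,4]<30: continue
        q=P[l==i]; print("obj",c[i].round(),s[i,4],q.mean(0).round(),"min",np.percentile(q,2,0).round(),"max",np.percentile(q,98,0).round())
    w=(reg&(P[...,2]<75)&(hsv[...,1]<50)&(hsv[...,2]>135)).astype(np.uint8)
    k,l,s,c=cv2.connectedComponentsWithStats(w)
    for i in range(1,k):
        if s[i,4]<8: continue
        q=P[l==i]; print("white",c[i].round(1),s[i],cast(d,c[i],48).round(1),q.mean(0).round(1))
    print(np.median(P[(P[...,2]<10)&(abs(P[...,1])<300)&(P[...,0]>400)&(P[...,0]<900)][:,2]))
E
```

```text
scene tcp [4.39947707e+02 2.89416965e-01] base [216.1565323   91.53786283]
obj [440. 104.] 470 [411. 491.  53.] min [358. 476.  17.] max [473. 500.  76.]
obj [368. 149.] 622 [463. 235.  33.] min [419. 214.  16.] max [496. 263.  47.]
obj [516. 178.] 735 [706. 480.  37.] min [654. 453.  16.] max [745. 499.  76.]
obj [281. 184.] 143 [478.  -2.  32.] min [466. -12.  16.] max [486.   9.  50.]
obj [371. 193.] 252 [588. 167.  27.] min [565. 155.  15.] max [607. 182.  32.]
obj [251. 203.] 794 [505. -84.  36.] min [ 459. -107.   17.] max [535. -59.  50.]
obj [341. 208.] 856 [606.  80.  35.] min [562.  57.  16.] max [638. 109.  50.]
obj [444. 232.] 3153 [756. 236.  33.] min [710. 158.  17.] max [794. 325.  37.]
obj [552. 227.] 1444 [845. 446.  29.] min [796. 397.  17.] max [891. 497.  33.]
obj [207. 217.] 182 [ 500. -181.   33.] min [ 483. -193.   16.] max [ 510. -168.   39.]
obj [178. 244.] 1008 [ 546. -252.   37.] min [ 500. -283.   17.] max [ 578. -221.   50.]
obj [368. 254.] 1343 [766.  43.  85.] min [740.  26.  19.] max [781.  69. 122.]
obj [302. 278.] 856 [745. -79.  66.] min [722. -95. 
[... 1509 characters left out ...]
 [883. 496.  31.]
obj [301. 331.] 1967 [449. 249.  33.] min [414. 221.  16.] max [491. 269.  47.]
obj [ 48. 358.] 1454 [686. 484.  40.] min [651. 457.  16.] max [734. 500.  76.]
white [394.7 174.8] [388 172  15   7  72] [ 549.2 -255.5   48. ] [ 548.4 -253.7   49. ]
white [400.2 199.3] [396 198   9   4  30] [ 487.6 -156.1   48. ] [ 495.  -174.7   36.6]
white [375.  211.1] [369 207  13  10  50] [508.6 -81.3  48. ] [508.1 -80.4  48.7]
white [283.8 232.4] [276 229  15   8  53] [611.5  88.   48. ] [611.1  88.5  48.5]
white [370.5 236.5] [369 236   4   2   8] [472.5   3.1  48. ] [472.2   3.6  48.4]
white [292.7 315.1] [290 313   6   5  24] [468.7 243.1  48. ] [468.7 243.1  48. ]
0.4461322716903313
```

```bash
ls pics
```

```text
scene0.png
scene_crop.png
side0.png
side_crop.png
wrist0.png
```

View pics/scene_crop.png

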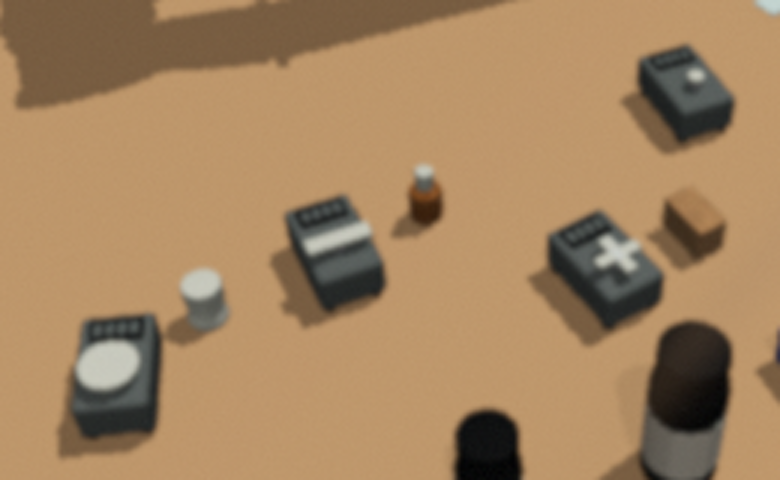

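View pics/side_crop.png

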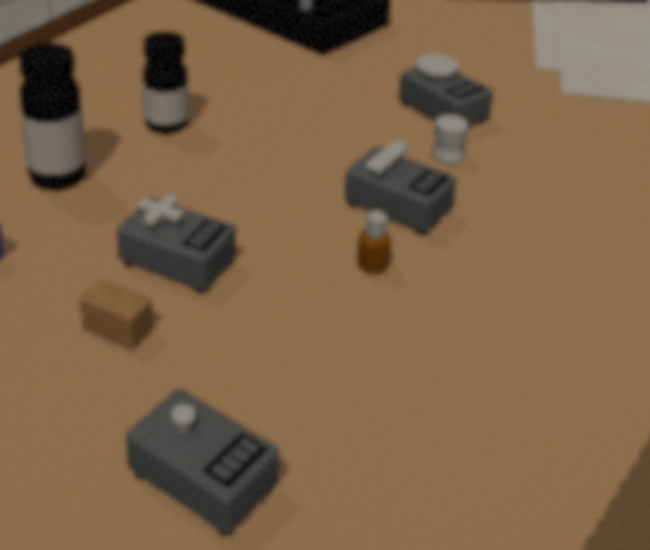

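Both views agree within 2 mm, and the keys measure 47–49 mm high against 48 stated. The disc is at about (548,-255.5) and the bar at about (507.5,-81.4). The count windows face the robot. Next: shut the fingers, check IK, and move above the disc.

```bash
cat >> h.py <<'E'
def down(a):
    a=np.radians(a); c,s=np.cos(a),np.sin(a); return np.array([[c,s,0],[s,-c,0],[0,0,-1.]])
E
python3 - <<'E'
from h import *
grab(5)
q0=np.array(get_q())
best=[]
for a in range(-180,180,15):
    q=ik([547.5,-255.5,120],down(a)); 
    if q is not None:
        q=np.array(q); best.append((abs(q-q0).max(),a,q.round()))
for b in sorted(best,key=lambda b:b[0])[:6]: print(b)
print(get_gripper_width(),get_clock())
E
```

```text
(np.float64(61.305354622857266), -30, array([-22.,  40.,  61., 106., -41.,  59., -64.]))
(np.float64(61.305354622857266), -15, array([-22.,  40.,  61., 106., -41.,  59., -49.]))
(np.float64(66.11769587757436), 30, array([-17.,  35.,  52., 106., -33.,  55., -11.]))
(np.float64(67.47582715624796), 45, array([-16.,  34.,  49., 106., -31.,  55.,   2.]))
(np.float64(68.73683038268045), 15, array([-15.,  33.,  47., 106., -30.,  54., -29.]))
(np.float64(69.08447514569966), 60, array([-14.,  33.,  47., 106., -29.,  54.,  15.]))
0.005737031799306397 1.5917
```

```bash
python3 - <<'E'
from h import *
# start tool x axis at 167 deg with bearing 77: keep offset +90 => a = bearing+90
for p in ([430,480,210],[580,250,210],[600,0,210],[547.5,-255.5,150]):
    a=np.degrees(np.arctan2(p[1],p[0]))+90
    move_to(p,down(a)); print(np.round(get_position(),1),np.round(get_q()),get_clock())
w=get_image("wrist"); cv2.imwrite("pics/w1.png",w["image"][:,:,::-1])
d=get_image("scene"); cv2.imwrite("pics/s1.png",d["image"][:,:,::-1])
print(get_wrist_force())
E
```

```text
[427.9 481.9 209.8] [-62.  24.  12.  94.  -5.  63.  -1.] 2.85
[578.9 252.8 209.8] [-45.  24.  21.  96. -10.  62.   3.] 3.9167
[600.2   2.9 209.8] [-29.  22.  30. 101. -12.  61.   6.] 4.9
[ 548.9 -253.2  150. ] [ -9.  28.  37. 104. -20.  55.  12.] 5.9417
[-0.20453777  0.23540003  0.29645085]
```

View pics/w1.png

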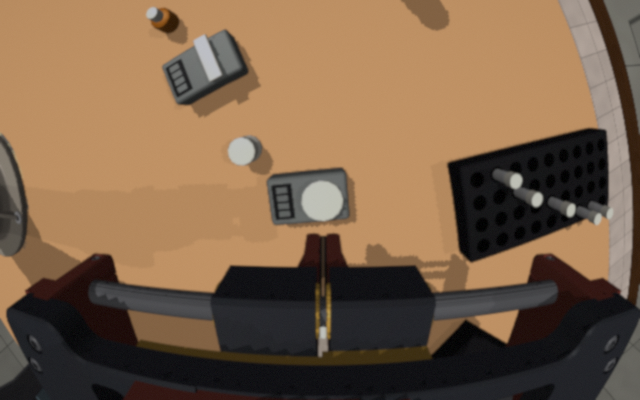

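View pics/s1.png

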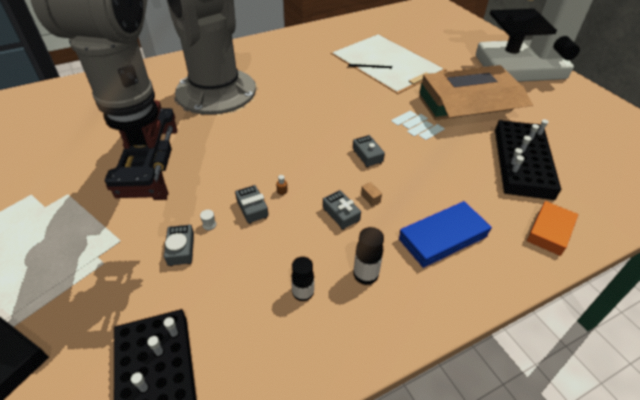

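The wrist view shows the disc key at (322,201), the bar at about (207,57), and the fingertips at (323,240). I'll cross-check by casting the wrist fisheye rays.

```bash
cat >> h.py <<'E'
def wcast(w,p,R,uv,z):
    K=w["camera_matrix"]; T=np.array(w["tool_from_camera"]); x=(uv[0]-K[0][2])/K[0][0]; y=(uv[1]-K[1][2])/K[1][1]
    th=np.hypot(x,y); r=np.array([np.sin(th)*x/th,np.sin(th)*y/th,np.cos(th)])
    c=p+R@T[:3,3]; r=R@T[:3,:3]@r; return c+r*(z-c[2])/r[2]
def wkeys(lo=60):
    p=np.array(get_position());R=np.array(get_tcp_rot()); w=get_image("wrist"); im=w["image"]
    hsv=cv2.cvtColor(im,cv2.COLOR_RGB2HSV); m=((hsv[...,1]<45)&(hsv[...,2]>150)).astype(np.uint8); m[235:]=0
    k,l,s,c=cv2.connectedComponentsWithStats(m)
    return [(c[i].round(1),int(s[i,4]),wcast(w,p,R,c[i],48).round(1)) for i in range(1,k) if s[i,4]>lo and 100<c[i][0]<420],p,R
E
python3 - <<'E'
from h import *
o,p,R=wkeys(); print(p.round(1),R.round(3).tolist())
for x in o: print(x)
E
```

```text
[ 549.1 -253.   150.2] [[0.419, 0.908, 0.001], [0.908, -0.419, 0.001], [0.001, 0.0, -1.0]]
(array([151.3,  12.4]), 85, array([472.1,   0.7,  48. ]))
(array([206.6,  57.4]), 597, array([507. , -81.6,  48. ]))
(array([240.9, 151.1]), 559, array([ 498.3, -179.8,   48. ]))
(array([321.5, 200.5]), 1276, array([ 547.1, -255.4,   48. ]))
```

All three cameras agree within 2 mm. The TCP sits about 2.5 mm off its command, which is harmless for a 40 mm key. Pressing the disc now.

```bash
cat >> h.py <<'E'
def press(x,y):
    move_straight([x,y,62],max_speed=80); dwell(0.2); p=np.array(get_position()); print("above",p.round(1))
    c=2*np.array([x,y])-p[:2] if np.hypot(*(p[:2]-[x,y]))>0.8 else np.array([x,y])
    move_straight([c[0],c[1],56],max_speed=30); dwell(0.2); print("pre",np.round(get_position(),1),np.round(get_wrist_force(),2))
    s=move_straight([c[0],c[1],38.5],max_speed=12,f_stop=6); print("stop",s,np.round(get_position(),2),np.round(get_wrist_force(),2))
    dwell(0.15); print(np.round(get_position(),2),np.round(get_wrist_force(),2))
    return c
E
python3 - <<'E'
from h import *
c=press(547.3,-255.5)
E
```

```text
above [ 547.6 -255.5   62.4]
pre [ 547.3 -255.6   56. ] [-0.2   0.14 -0.04]
stop False [ 547.36 -255.51   38.58] [-0.57  0.06 -0.09]
[ 547.34 -255.48   38.55] [-0.15  0.3   0.71]
```

There was no contact force at a TCP height of 38.5 mm, which disagrees with a 48 mm key. I'll look before doing anything else.

```bash
python3 - <<'E'
from h import *
print(get_wrist_force(),get_gripper_width())
for n in("side","scene","wrist"):
    d=get_image(n); im=d["image"]
    if n!="wrist":
        u,v=proj(d,get_position()).astype(int); print(n,u,v); P=pts(d)
        im=cv2.resize(im[max(v-60,0):v+60,max(u-80,0):u+80],None,fx=5,fy=5,interpolation=2)
    cv2.imwrite(f"pics/p2_{n}.png",im[:,:,::-1])
E
```

```text
[-0.14801645  0.30384735  0.70832346] 0.004110493499992811
side 394 178
scene 176 244
```

View pics/p2_side.png

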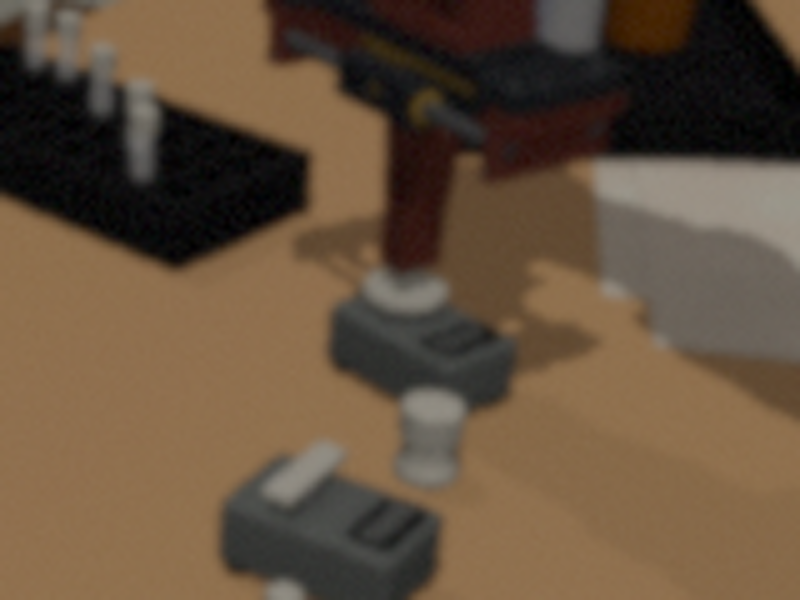

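View pics/p2_scene.png

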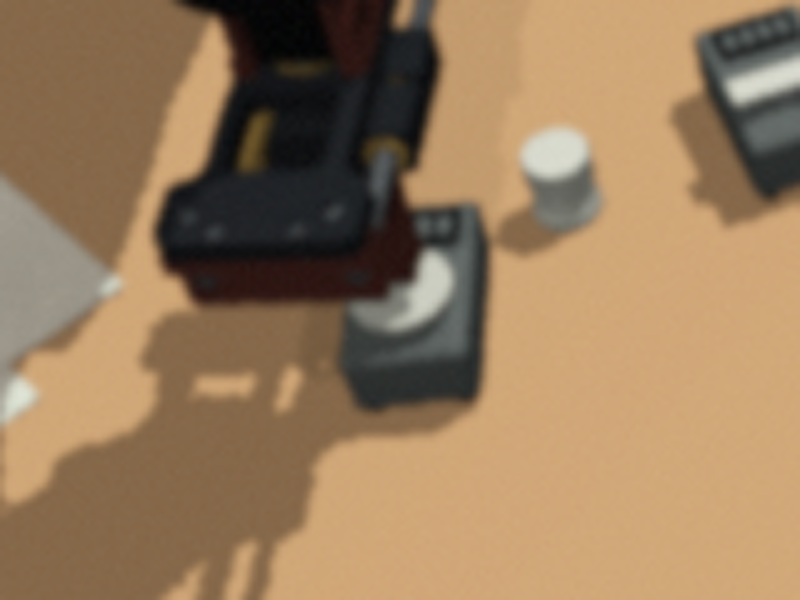

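View pics/p2_wrist.png

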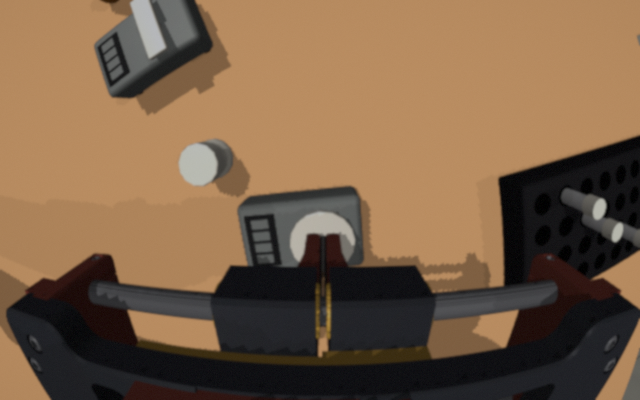

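The pictures show the fingertips right at the disc's top face: zoomed side view (410,270), wrist (322,240). The +0.7 N suggests contact is just starting, so the true tips sit about 9 mm higher than the reported TCP. I'll continue down slowly in small steps, guarded by force.

```bash
python3 - <<'E'
from h import *
f0=get_wrist_force()[2]
for z in np.arange(37.5,26,-1):
    s=move_straight([547.3,-255.5,z],max_speed=10,f_stop=5); dwell(0.1)
    f=get_wrist_force(); print(z,s,np.round(get_position(),2),np.round(f,2))
    if s or f[2]>6: break
print(get_clock())
E
```

```text
37.5 False [ 547.28 -255.48   37.47] [-0.55 -0.2  -0.59]
36.5 False [ 547.28 -255.51   36.48] [-0.34  0.28  0.4 ]
35.5 False [ 547.3  -255.52   35.49] [0.71 0.79 0.28]
34.5 False [ 547.32 -255.5    34.52] [ 0.33  0.05 -0.78]
33.5 False [ 547.31 -255.49   33.48] [-0.03  0.04 -0.12]
32.5 False [ 547.3  -255.51   32.5 ] [-0.15  0.32  0.21]
31.5 False [ 547.26 -255.53   31.48] [ 0.15 -0.66  0.35]
30.5 False [ 547.31 -255.5    30.5 ] [-0.3   0.04  0.07]
29.5 False [ 547.29 -255.52   29.48] [ 0.58  0.02 -0.79]
28.5 False [ 547.31 -255.52   28.5 ] [-0.07 -0.61  0.62]
27.5 False [ 547.45 -255.55   27.62] [0.31 0.06 0.62]
26.5 False [ 547.43 -255.58   26.56] [0.21 0.01 1.62]
14.2
```

```bash
python3 - <<'E'
from h import *
d=get_image("side"); im=cv2.resize(d["image"][118:238,314:474],None,fx=5,fy=5,interpolation=2)
cv2.imwrite("pics/p3_side.png",im[:,:,::-1])
w=get_image("wrist"); cv2.imwrite("pics/p3_w.png",cv2.resize(w["image"][150:300,220:420],None,fx=4,fy=4)[:,:,::-1])
E
```

```text
(no output)
```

View pics/p3_side.png

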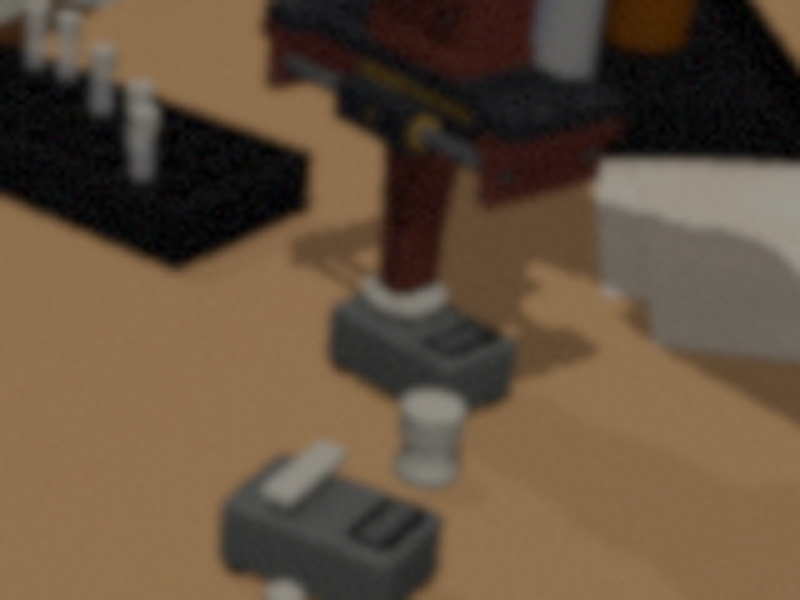

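View pics/p3_w.png

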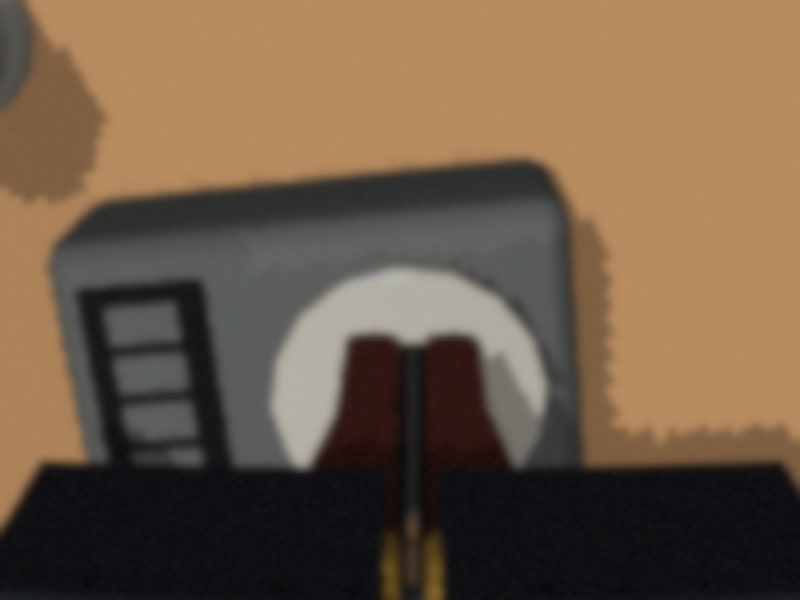

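The tips now rest on the disc (zoomed side view (410,290)), and the force is rising to 1.6 N. Contact came at a TCP height of about 27.5 mm, so the bottom stop should be near 21.5 mm. Finishing the press.

```bash
python3 - <<'E'
from h import *
print(np.round(get_wrist_force(),2))
s=move_straight([547.3,-255.5,19.0],max_speed=10,f_stop=5.5); print(s,np.round(get_position(),2),np.round(get_wrist_force(),2))
dwell(0.1); print(np.round(get_position(),2),np.round(get_wrist_force(),2))
d=get_image("side"); cv2.imwrite("pics/p4_side.png",cv2.resize(d["image"][118:238,314:474],None,fx=5,fy=5,interpolation=2)[:,:,::-1])
print(get_clock())
E
```

```text
[ 0.36 -0.58  1.31]
True [ 547.48 -255.6    21.87] [-0.31  0.2   6.01]
[ 547.47 -255.61   21.86] [-1.13  0.32  6.71]
14.9917
```

View pics/p4_side.png

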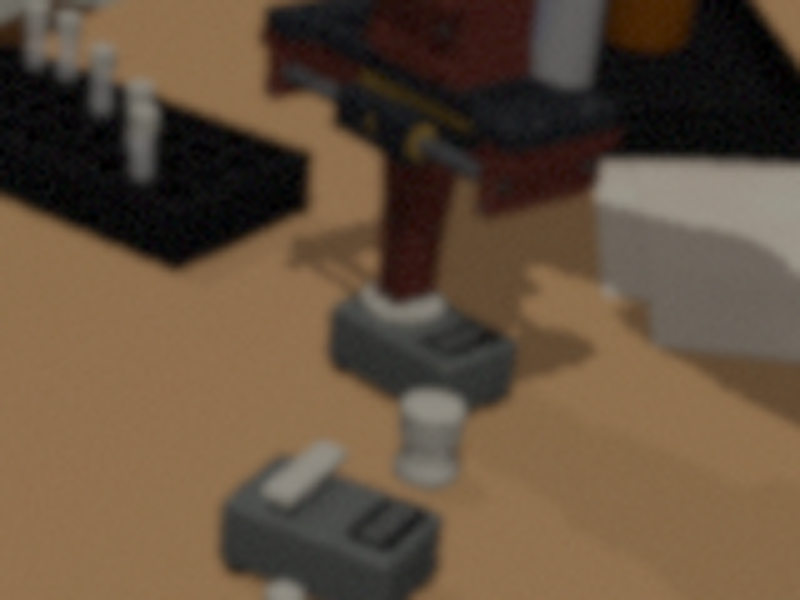

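The key bottomed: a hard stop at 21.87 mm TCP with 6.7 N, and the disc is visibly low against the housing. Releasing and moving on to the bar.

```bash
python3 - <<'E'
from h import *
move_straight([547.3,-255.5,36],max_speed=25); dwell(0.15)
move_straight([547.3,-255.5,85],max_speed=120)
x,y=507.3,-81.4
move_to([x,y,85],down(80)); 
move_straight([x,y,36],max_speed=60); dwell(0.2)
print(np.round(get_position(),2),np.round(get_wrist_force(),2),get_clock())
d=get_image("side"); cv2.imwrite("pics/p5_side.png",cv2.resize(d["image"][140:260,300:460],None,fx=5,fy=5,interpolation=2)[:,:,::-1])
w=get_image("wrist"); cv2.imwrite("pics/p5_w.png",w["image"][:,:,::-1])
E
```

```text
[507.61 -81.31  36.34] [-0.56 -0.51  0.86] 18.3333
```

View pics/p5_side.png

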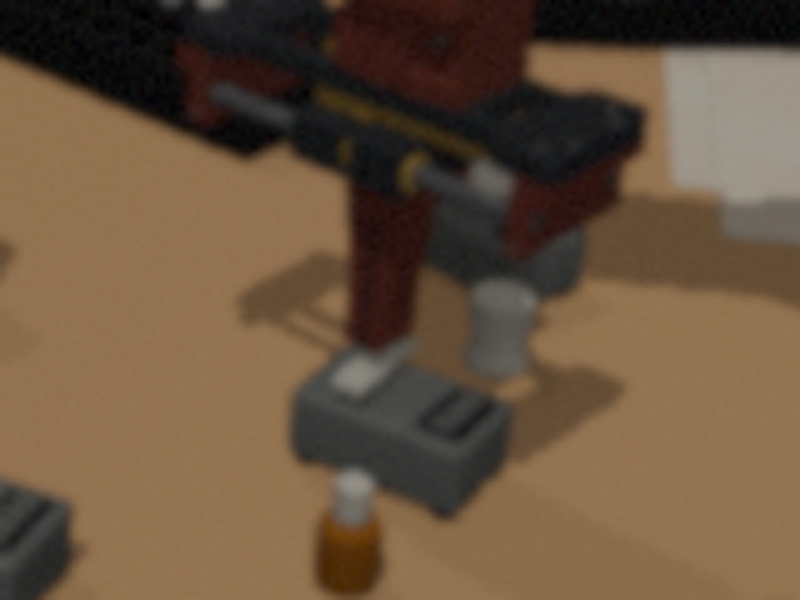

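View pics/p5_w.png

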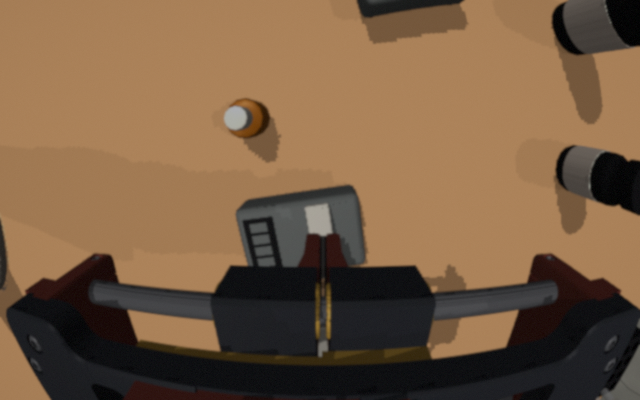

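The fingertips are over the bar key: side zoom (380,345), wrist (322,240) with the key at (318,220). Pressing now.

```bash
python3 - <<'E'
from h import *
x,y=507.3,-81.4
move_straight([x,y,30],max_speed=20); dwell(0.1); print(np.round(get_wrist_force(),2))
s=move_straight([x,y,19.0],max_speed=10,f_stop=6.5); print(s,np.round(get_position(),2),np.round(get_wrist_force(),2))
dwell(0.15); print(np.round(get_position(),2),np.round(get_wrist_force(),2))
d=get_image("side"); cv2.imwrite("pics/p6_side.png",cv2.resize(d["image"][140:260,300:460],None,fx=5,fy=5,interpolation=2)[:,:,::-1])
print(get_clock())
E
```

```text
[-0.39  0.14 -0.64]
True [507.44 -81.39  21.8 ] [-0.6   0.95  7.32]
[507.44 -81.42  21.8 ] [-0.47  1.18  8.01]
20.0
```

View pics/p6_side.png

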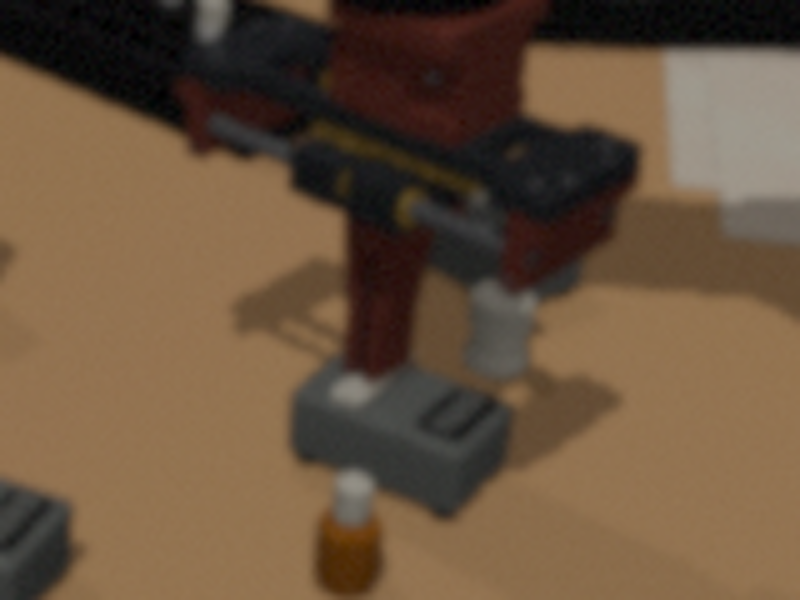

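The bar bottomed at the same height (21.8 mm, 8 N). I'll release it, withdraw and check the positions.

```bash
python3 - <<'E'
from h import *
x,y=507.3,-81.4
move_straight([x,y,36],max_speed=25); dwell(0.15)
move_straight([x,y,200],max_speed=120); dwell(0.3)
print(np.round(get_position(),1),np.round(get_wrist_force(),2),get_clock())
for n in ["scene","side"]:
    d=get_image(n); im=d["image"]; P=pts(d); cv2.imwrite(f"pics/end_{n}.png",im[:,:,::-1])
    hsv=cv2.cvtColor(im,cv2.COLOR_RGB2HSV)
    reg=(P[...,0]>350)&(P[...,0]<1000)&(abs(P[...,1])<500)&(P[...,2]>15)
    w=(reg&(P[...,2]<75)&(hsv[...,1]<50)&(hsv[...,2]>135)).astype(np.uint8)
    k,l,s,c=cv2.connectedComponentsWithStats(w)
    for i in range(1,k):
        if s[i,4]<8: continue
        q=P[l==i]; print(n,c[i].round(1),s[i,4],cast(d,c[i],48).round(1),q.mean(0).round(1))
E
```

```text
[507.2 -81.4 199.8] [-0.45  0.23 -0.59] 22.7
scene [371.6 144.6] 21 [467.1 242.6  48. ] [464.9 244.3  45.8]
scene [280.8 177. ] 20 [472.6   0.8  48. ] [472.8   0.7  48.2]
scene [251.8 198.6] 125 [506.2 -81.4  48. ] [505.1 -81.   46.9]
scene [345.4 204.1] 117 [610.1  87.8  48. ] [609.   88.5  46.8]
scene [206.5 214.6] 104 [ 506.8 -180.8   48. ] [ 496.  -179.4   36.7]
side [400.3 199.1] 39 [ 487.8 -157.1   48. ] [ 495.2 -175.5   36.8]
side [374.6 211.5] 57 [508.6 -79.6  48. ] [508.3 -79.3  48.3]
side [283.2 232.5] 63 [612.2  89.   48. ] [612.   89.3  48.2]
side [370.2 236.4] 9 [473.    3.3  48. ] [472.9   3.5  48.1]
side [292.9 315. ] 30 [468.6 242.6  48. ] [468.6 242.6  48. ]
```

View pics/end_side.png

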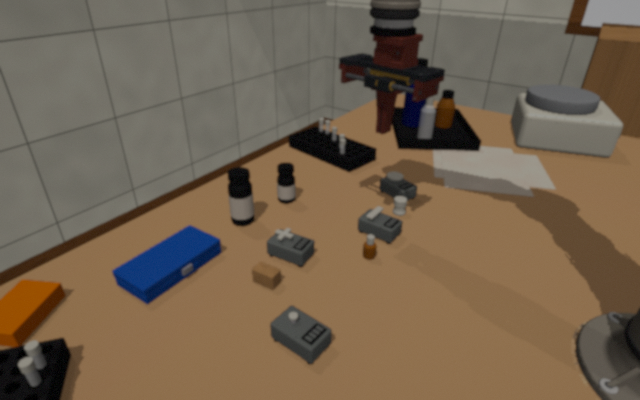

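The final side view shows everything in place, with the bar key up at (375,211). The disc at (395,178) is in the arm's shadow, so the colour mask missed it. I'll check its height by depth and then hand in.

```bash
python3 - <<'E'
from h import *
d=get_image("side"); P=pts(d); q=P[173:178,391:400].reshape(-1,3); print(np.median(q,0).round(1))
d=get_image("wrist"); p=np.array(get_position());R=np.array(get_tcp_rot())
g=P[(abs(P[...,0]-547)<45)&(abs(P[...,1]+250)<45)&(P[...,2]>44)&(P[...,2]<60)]; print(len(g),g.mean(0).round(1))
close_job(); print(get_clock())
E
```

```text
[ 548.2 -253.9   48.8]
119 [ 547.1 -253.1   48.3]
the job is handed in; nothing more can be done
the job is handed in; nothing more can be done
```

I pressed the large round key and then the long bar key, each all the way down, let both spring back, withdrew to about 200 mm, and handed the job in. The last clock reading before hand-in was 22.7 s; no verdict was reported.

**Presses:** Both keys stopped hard at the same TCP height, the disc at 21.9 mm with about 6.7 N and the bar at 21.8 mm with about 8 N. Those forces are above the 3.6 N that holds a key down and well below the 25 N limit.

**Final checks:**
- **Key heights:** all four keys measured about 46–49 mm high, the same as before the presses, so all are up.
- **Positions:** the four keys, the vial and the pot were within about 2 mm of where they started. I judged the carton, tubs and slide box only by eye in the last side view, where they looked unmoved.
- **Contact:** the wrist force was back to noise level.

**Disagreements:**
- **Fingertip height:** the shut fingertips touched about 20 mm higher than the reported TCP height implied. My first guarded descent on the disc therefore ended in the air, and I finished it by feel in 1 mm steps.
- **Disc key at the end:** the arm's shadow hid it from the final colour mask, so I checked it by depth instead (about 48.5 mm).

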